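# Tidy the counter by the hob

## Robot

A 7-joint arm with a two-finger parallel gripper is mounted at the origin on the work surface. World frame = base frame: x ahead of the robot, y to its left, z up, the work surface at z = 0. Lengths are in m, angles in rad, forces in N, time in s.
With the tool pointing down it reaches from about 0.425 to 0.975 m from the base axis. Payload 16.7 kg.
Tool frame: the origin (TCP) lies at the very end of the fingers, on their centre line; the grasp point (between the pads) lies 19 mm behind it; z points along the fingers, y is the line along which they close (so a half turn about z gives the same grasp; the last joint's range is limited). The gripper opens to 85 mm and grips with 20 to 120 N. Pads are 22 mm wide; open, the fingers measure 114 mm over their backs; the gripper's body (76 mm by 85 mm) begins 54 mm behind the grasp point. The pads swing forward as they close: fully open they stand 13 mm farther back than shut.
Start: joints at [-1.496, 0.426, 0.074, 1.606, -0.034, 1.111, -0.067], TCP at [0.15, 0.658, 0.196] pointing down, gripper open.
Joint ranges: [-2.85, 2.85], [-0.5, 2.14], [-1.23, 1.37], [0.21, 2.46], [-1.02, 4.16], [0.16, 2.05], [-2.73, 2.73]. Speed limits (rad/s): [1.89, 1.89, 2.39, 2.39, 3.01, 3.01, 3.01].

## Interface

Orientations are given as a unit quaternion [x, y, z, w].
In Python, from plant import sensors, vision, workorder gives the robot as it stands. The module is installed in compiled form; this text tells all that it offers.
- The arm moves only by the tool apply_moves, never from a script. Its argument "steps" is one flat list of numbers, 7 for each row, row after row: the shift along the world's x, y, z in m, then the turn, a rotation vector about the world's x, y, z in degrees, then the opening, from -1 (shut) to 1 (fully open). A call has 1 to 10 rows; each row shifts and turns the commanded pose from where the row before left it; what a row does not reach is not made up. A row lasts 1/12 s, in which the tool goes at most 41.7 mm and 7.16 degrees, less where a joint would pass 70% of its speed; a pose out of reach is approached as far as the arm can. A call is refused whole if a number of a shift passes 0.0417 or a number of a turn 7.16, either way. A call with a gripper value outside its range is refused whole. The fingers move at their own pace and stop on an object; "force" is the grip in N (left out, the last holds). Time passes only in rows, so rows that do not move let the fingers close. It gives the time, the measured TCP pose, the force, the opening and the grip force at its end, in the units of the state.
- sensors.observe(): the state, without advancing time (a new reading comes with each control period).
- vision.read_camera(name): name is "scene" or "top" or "wrist"; returns (picture, depth): 420x560x3 uint8, red, green, blue; 420x560 float32, m along the optical axis (not along the pixel's ray), 0 where there is no reading.
- vision.calibration(name): a dict with "intrinsics" (3x3 intrinsics, pixels), "R" (3x3) and "t" (3): a world point X has camera coordinates R X + t. Camera axes: x right, y down, z forward; pixel columns grow to the right and rows downward; lengths in m; the calibration is good to about 2 mm. A picture is of the moment at which its call begins: read the wrist's pose just before it. calibration takes no time and is no camera call; for the wrist camera it gives the pose at the moment of the call.
- workorder.sign_off(): hands the job in; it is judged then, once.
The state is a dict: "time_s": time; "joints": joint angles; "joint_vel": joint speeds; "effort": joint torques, N m; "tcp_pos": TCP position; "eef_rot": TCP orientation; "contact_force": force on the tool from outside, world axes, zero at the start; "torque": the same for the moment, N m; "width": finger opening in m; "grasp_force": force on a finger pad.
Only numpy, scipy, OpenCV 4.12 (cv2) and the standard library are available. Lean on these libraries where they do the work, as an engineer would, in place of code of your own. Each camera call takes 0.05 s, during which the arm holds its last target. There are 200 camera calls.

## Task

Tidy up the counter beside the hob: stand the two spice jars in the low wooden box, one in each of its two bays; set the two white ramekins down side by side inside the shallow steel tray, right way up; and stand the wooden pepper mill in the middle of the round cork mat, so that no part of its foot overhangs. Leave the glass tumbler and the oil bottle where they are.

Things in the scene. Friction and masses are not known exactly. Their poses are not given: they have to be found in the camera images.
- jar_a_mid (a point): A spice jar, loose, standing upright: brown earthenware cylinder with a flat steel cap of the same diameter, 42 mm in diameter and 80 mm tall, 0.08 to 0.16 kg. The point is its centre, 40 mm above its underside; z is up its axis.
- jar_b_mid (a point): The second spice jar, the same in every way as the first. The jars are interchangeable.
- ramekin_a_mid (a point): A small white ceramic ramekin (open cup), loose, standing upright with its mouth up: 56 mm in outer diameter at the rim, 54 mm at the foot, 45 mm tall, wall 4 mm, 0.08 to 0.15 kg. The point is on its axis, 22.5 mm above its underside; z points up out of the mouth. Can be gripped across its whole outside, 30 to 34 mm above its underside.
- ramekin_b_mid (a point): The second ramekin, the same in every way as the first. The ramekins are interchangeable.
- mill_mid (a point): A turned dark-wood pepper mill, loose, standing upright, 109 mm tall with the small steel knob on top, 0.15 to 0.27 kg: round foot 48 mm in diameter, straight waist 36 mm in diameter from 35 to 75 mm above its underside (grip it there, about 65 mm up), head 44 mm in diameter above. The point is on its axis, 55 mm above its underside; z is up.
- spice_box: Low open box of pale wood, fixed: 85 mm along its x, 160 mm along its y, 25 mm tall; walls and floor 5 mm thick. A divider, as tall as the walls, crosses it at the middle and makes two bays, each 75 mm (x) by about 72 mm (y) inside, with their centres 39 mm either way along its y. Its origin is the centre of its underside, on the counter; z is up.
- steel_tray: Shallow plain steel tray, fixed, undivided: 95 mm along its x, 170 mm along its y; floor 4 mm thick, a low rim standing 12 mm above the counter and 4 mm thick. Inside it is 87 by 162 mm. Its origin is the centre of its underside; z is up. There is room for the ramekins one beside the other along its y, for example with centres 40 mm either way.
- cork_mat: Round cork mat, fixed: 84 mm in diameter, 8 mm thick, flat. Its origin is the centre of its underside; z is up.
- tumbler: Empty drinking glass of clear glass, standing loose among the things to be sorted: 66 mm in diameter at the rim, 80 mm tall. Not part of the job. Leave it where it stands. Its origin is the centre of its underside.
- oil_bottle: Green glass oil bottle, loose, standing behind the trays: 60 mm in diameter, 210 mm tall. Not part of the job. Leave it where it stands. Its origin is the centre of its underside. Apart from the things listed here, only flat things no taller than 10 mm lie near the trays and the things to be sorted.

How it is judged:
At the end, for the whole second after the job is handed in: One spice jar stands in each bay of the wooden box (either way round); both ramekins stand right way up on the floor of the steel tray; the mill stands on the cork mat with its axis within 18 mm of the mat's centre. All five are upright within 0.1 rad, resting (under 20 mm/s) and released ((((x of jar_a_mid in the frame of spice_box between -0.019 and 0.019 m and y of jar_a_mid in the frame of spice_box between 0.016 and 0.06 m and z of jar_a_mid in the frame of spice_box between 0.039 and 0.051 m) and (x of jar_b_mid in the frame of spice_box between -0.019 and 0.019 m and y of jar_b_mid in the frame of spice_box between -0.06 and -0.016 m and z of jar_b_mid in the frame of spice_box between 0.039 and 0.051 m)) or ((x of jar_a_mid in the frame of spice_box between -0.019 and 0.019 m and y of jar_a_mid in the frame of spice_box between -0.06 and -0.016 m and z of jar_a_mid in the frame of spice_box between 0.039 and 0.051 m) and (x of jar_b_mid in the frame of spice_box between -0.019 and 0.019 m and y of jar_b_mid in the frame of spice_box between 0.016 and 0.06 m and z of jar_b_mid in the frame of spice_box between 0.039 and 0.051 m))) and x of ramekin_a_mid in the frame of steel_tray between -0.018 and 0.018 m and y of ramekin_a_mid in the frame of steel_tray between -0.056 and 0.056 m and z of ramekin_a_mid in the frame of steel_tray between 0.0215 and 0.0315 m and x of ramekin_b_mid in the frame of steel_tray between -0.018 and 0.018 m and y of ramekin_b_mid in the frame of steel_tray between -0.056 and 0.056 m and z of ramekin_b_mid in the frame of steel_tray between 0.0215 and 0.0315 m and horizontal distance between mill_mid and cork_mat below 0.018 m and z of mill_mid in the frame of cork_mat between 0.058 and 0.068 m and angle between each of jar_a_mid, jar_b_mid, ramekin_a_mid, ramekin_b_mid, mill_mid's own z axis and vertical below 0.1 rad and linear speed of each of jar_a, jar_b, ramekin_a, ramekin_b, mill below 0.02 m/s); the robot touches nothing.
It fails at once if the tumbler was pushed more than 25 mm or knocked over (distance of tumbler from where it was at the start of the episode above 0.025 m).
It fails at once if the tumbler was tipped (angle between tumbler's own z axis and vertical above 0.4 rad).
It fails at once if the oil bottle was pushed more than 25 mm (distance of oil_bottle from where it was at the start of the episode above 0.025 m).
It fails at once if the oil bottle was tipped (angle between oil_bottle's own z axis and vertical above 0.4 rad).
It also fails if it takes over 134 s, if anything falls off the work surface, if the arm or the gripper's body presses on something with over 40 N, if the wrist force passes 120 N, or if a joint passes its speed limit or range.

## Working session

There is one attempt and no reset: what is moved stays moved. The work goes in short steps, Python scripts to look and compute and a tool call to move; the robot and the scene stay as the last step left them, time stands still between calls to the robot, and variables do not carry over. Pictures are saved under pics/ and viewed, at most 14 in all, crops included, and the job is handed in when it is done.

Besides the shell and the picture viewer there is one more tool, called after "Request:" as name(argument=value, ...), one argument or row to a line, values as JSON. apply_moves: Moves the arm, as the interface text tells. Its arguments: {"type":"object","properties":{"steps":{"type":"array"},"force":{"type":"number"}},"required":["steps"]}

```bash
mkdir -p pics
cat > h.py <<'E'
import numpy as np, cv2
from plant import sensors, vision, workorder
def snap(n,f=None):
    c=vision.calibration(n); im,d=vision.read_camera(n)
    if f: cv2.imwrite('pics/'+f,im[:,:,::-1])
    return im,d,c
def ray(c,u,v):
    K,R,t=np.array(c['intrinsics']),np.array(c['R']),np.array(c['t'])
    return -R.T@t, R.T@np.linalg.inv(K)@np.array([u,v,1.])
def onplane(c,u,v,z):
    o,r=ray(c,u,v); return o+r*(z-o[2])/r[2]
def cloud(d,c):
    K,R,t=np.array(c['intrinsics']),np.array(c['R']),np.array(c['t'])
    v,u=np.indices(d.shape); p=np.stack([(u-K[0,2])/K[0,0]*d,(v-K[1,2])/K[1,1]*d,d],-1)
    return (p-t)@R
E
python3 - <<'E'
from h import *
for n in('top','scene'):
    im,d,c=snap(n,n+'.png'); np.savez(n+'.npz',im=im,d=d)
    print(n,c['t'],(-np.array(c['R']).T@c['t']),(d>0).mean())
s=sensors.observe(); print({k:np.round(s[k],3) for k in s})
E
```

```text
top [0.00165512 0.53500316 1.18190591] [0.3878055  0.01231572 1.23797735] 0.9958375850340137
scene [-0.40332447 -0.25865466  1.47299931] [ 1.00486092 -0.54290584  1.04633055] 0.9961139455782313
{'time_s': np.float64(0.1), 'joints': array([-1.495,  0.427,  0.074,  1.607, -0.034,  1.111, -0.067]), 'joint_vel': array([ 0.   , -0.001,  0.001, -0.002, -0.   ,  0.001, -0.   ]), 'effort': array([ 1.0000e-02, -9.5154e+01,  3.7720e+00, -4.6440e+01,  2.0000e-02,
        7.0000e-03, -0.0000e+00]), 'tcp_pos': array([0.15 , 0.658, 0.195]), 'eef_rot': array([ 0.112,  0.994, -0.001, -0.   ]), 'contact_force': array([-0.401, -0.252,  0.025]), 'torque': array([ 0.015,  0.035, -0.006]), 'grasp_force': np.float64(0.0), 'width': np.float64(0.085)}
```

View pics/top.png

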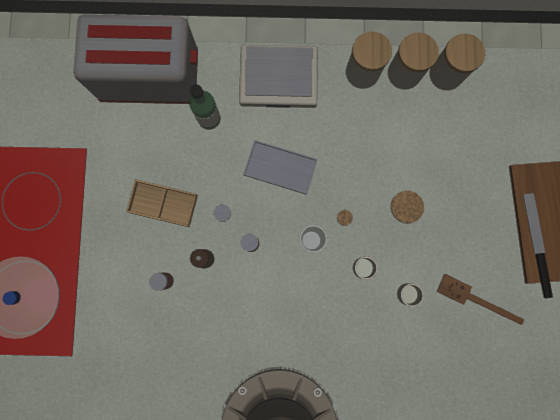

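View pics/scene.png

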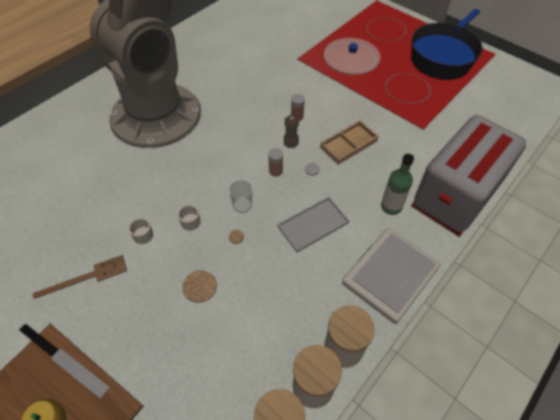

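The top view shows the box at (162,203), tray (280,167) and mat (407,207), with a flat cork decoy at (345,217). The jars are at (250,243) and (160,282), with a flat lid decoy at (222,213). The mill is at (202,258), the ramekins at (364,268) and (410,294), the tumbler at (313,238) and the bottle at (203,108). The scene view agrees.

Run:
```python
from h import *
c=vision.calibration('top'); z=np.load('top.npz'); im,d=z['im'],z['d']
P=cloud(d,c)
print('base',np.round(P[385,278],3))
for n,(u,v) in dict(j1=(250,243),j2=(160,282),lid=(222,213),mill=(202,258),tum=(313,238),r1=(364,268),r2=(410,294),box=(162,203),tray=(280,167),mat=(407,207),bot=(203,108),coast=(345,217)).items():
    w=P[v-26:v+27,max(u-26,0):u+27].reshape(-1,3); zz=w[:,2]
    tops=w[(zz>0.012)]
    print(n,np.round(P[v,u],3), 'maxz',round(float(np.percentile(zz,99.5)),3))
# high things mask components
m=((P[...,2]>0.018)&(d>0)).astype(np.uint8)
nn,lab,st,ce=cv2.connectedComponentsWithStats(m)
for i in range(1,nn):
    if 30<st[i,4]<6000:
        w=P[lab==i]; zt=np.percentile(w[:,2],95); t=w[w[:,2]>zt-.008]
        (x,y),r=cv2.minEnclosingCircle(np.float32(t[:,:2])); print(np.round(ce[i]),st[i,4],'ztop',round(zt,3),'circ',round(x,3),round(y,3),round(r,3),'med',np.round(np.median(t,0),3))
```

```text
base [0.104 0.003 0.016]
j1 [0.441 0.076 0.081] maxz 0.088
j2 [0.345 0.284 0.081] maxz 1.192
lid [0.518 0.153 0.007] maxz 0.083
mill [0.403 0.185 0.099] maxz 0.108
tum [ 0.46  -0.077  0.005] maxz 0.083
r1 [ 0.388 -0.206  0.005] maxz 1.238
r2 [ 0.326 -0.32   0.004] maxz 1.238
box [0.539 0.304 0.016] maxz 0.029
tray [0.641 0.009 0.003] maxz 1.238
mat [ 0.544 -0.316  0.002] maxz 0.015
bot [0.746 0.19  0.145] maxz 0.214
coast [ 0.515 -0.158  0.007] maxz 0.081
[368.  58.] 1825 ztop 0.141 circ 0.899 -0.2 0.048 med [ 0.897 -0.201  0.138]
[436.  60.] 3900 ztop 0.141 circ 0.9 -0.365 0.102 med [ 0.897 -0.375  0.138]
[278.  75.] 4661 ztop 0.04 circ 0.879 0.021 0.121 med [0.881 0.019 0.037]
[161. 202.] 495 ztop 0.028 circ 0.54 0.306 0.09 med [0.54  0.304 0.024]
[537. 242.] 1218 ztop 0.03 circ 0.454 -0.63 0.13 med [ 0.446 -0.633  0.026]
[314. 237.] 311 ztop 0.082 circ 0.455 -0.072 0.033 med [ 0.456 -0.074  0.079]
[249. 242.] 261 ztop 0.084 circ 0.443 0.079 0.021 med [0.443 0.079 0.08 ]
[201. 258.] 375 ztop 0.106 circ 0.403 0.194 0.02 med [0.403 0.193 0.101]
[529. 262.] 36 ztop 0.022 circ 0.413 -0.613 0.019 med [ 0.41  -0.612  0.019]
[366. 268.] 189 ztop 0.048 circ 0.388 -0.203 0.028 med [ 0.388 -0.206  0.045]
[ 22. 297.] 2823 ztop 0.049 circ 0.299 0.648 0.018 med [0.299 0.646 0.051]
[160. 281.] 338 ztop 0.083 circ 0.346 0.29 0.021 med [0.347 0.29  0.08 ]
[411. 295.] 234 ztop 0.048 circ 0.327 -0.313 0.029 med [ 0.323 -0.315  0.045]
[279. 406.] 1913 ztop 0.194 circ 0.08 0.017 0.051 med [0.081 0.015 0.196]
```

Run:
```python
from h import *
c=vision.calibration('top'); z=np.load('top.npz'); im,d=z['im'],z['d']
c2=vision.calibration('scene'); z2=np.load('scene.npz'); im2,d2=z2['im'],z2['d']
def seg(im,seed,lo,tol=14):
    m=np.zeros((422,562),np.uint8); cv2.floodFill(cv2.GaussianBlur(im,(3,3),0).copy(),m,seed,0,(tol,)*3,(tol,)*3,4|cv2.FLOODFILL_MASK_ONLY|cv2.FLOODFILL_FIXED_RANGE|(255<<8))
    return m[1:-1,1:-1]
def rect(c,m,h):
    m=cv2.morphologyEx(m,cv2.MORPH_CLOSE,np.ones((7,7)))
    cs=max(cv2.findContours(m,0,2)[0],key=cv2.contourArea)[:,0]
    p=np.float32([onplane(c,*q,h)[:2] for q in cs]); return cv2.minAreaRect(p),cv2.boxPoints(cv2.minAreaRect(p)),cv2.minEnclosingCircle(p)
def color(im):
    h=cv2.cvtColor(im,cv2.COLOR_RGB2HSV); return h
hs=color(im);hs2=color(im2)
def brown(h): return ((h[...,0]>5)&(h[...,0]<25)&(h[...,1]>70)).astype(np.uint8)
def win(m,u,v,r): o=np.zeros_like(m); o[v-r:v+r,max(u-r,0):u+r]=m[v-r:v+r,max(u-r,0):u+r]; return o
np.set_printoptions(precision=3,suppress=True)
print('box top',*rect(c,win(brown(hs),162,203,45),.025)[:2])
print('box scene',*rect(c2,win(brown(hs2),349,142,36),.025)[:2])
print('mat',rect(c,win(brown(hs),407,207,24),.008)[2],rect(c2,win(brown(hs2),200,286,24),.008)[2])
print('tray',*rect(c,seg(im,(280,167),0),.008)[:2])
print('tray sc',*rect(c2,seg(im2,(313,224),0),.008)[:2])
# height check from scene depth
P2=cloud(d2,c2)
for n,p in dict(j1=(.443,.079),j2=(.346,.29),mill=(.403,.193),tum=(.455,-.073),r1=(.388,-.204),r2=(.326,-.313),box=(.54,.304),tray=(.64,.01),mat=(.544,-.316)).items():
    w=P2[(np.hypot(P2[...,0]-p[0],P2[...,1]-p[1])<.032)]; zt=np.percentile(w[:,2],98); t=w[w[:,2]>zt-.006]
    print(n,'ztop',round(zt,3),'c',np.round((t[:,:2].min(0)+t[:,:2].max(0))/2,3))
```

```text
box top ((0.5393049716949463, 0.3028721511363983), (0.16199901700019836, 0.0844418853521347), 77.76385498046875) [[0.481 0.233]
 [0.563 0.215]
 [0.598 0.373]
 [0.515 0.391]]
box scene ((0.5447540879249573, 0.3005324900150299), (0.16788586974143982, 0.09275727719068527), 77.57546997070312) [[0.481 0.229]
 [0.572 0.209]
 [0.608 0.373]
 [0.518 0.392]]
mat ((0.545155942440033, -0.3142377436161041), 0.04142865538597107) ((0.5462486147880554, -0.31256189942359924), 0.04087001457810402)
tray ((0.6394778490066528, 0.009301915764808655), (0.17174768447875977, 0.09868486225605011), 74.07050323486328) [[ 0.568 -0.06 ]
 [ 0.663 -0.087]
 [ 0.71   0.078]
 [ 0.616  0.105]]
tray sc ((0.6417867541313171, 0.010770097374916077), (0.17907559871673584, 0.10447700321674347), 73.97758483886719) [[ 0.567 -0.061]
 [ 0.667 -0.09 ]
 [ 0.717  0.082]
 [ 0.616  0.111]]
j1 ztop 0.084 c [0.445 0.079]
j2 ztop 0.084 c [0.348 0.289]
mill ztop 0.106 c [0.407 0.193]
tum ztop 0.082 c [ 0.455 -0.073]
r1 ztop 0.049 c [ 0.39  -0.203]
r2 ztop 0.048 c [ 0.328 -0.313]
box ztop 0.025 c [0.54  0.305]
tray ztop 0.01 c [0.64 0.01]
mat ztop 0.013 c [ 0.544 -0.316]
```

Request:
apply_moves(
  steps=[0.019,-0.036,0,0,0,0,1,0.019,-0.036,0,0,0,0,1,0.019,-0.036,0,0,0,0,1,0.019,-0.036,0,0,0,0,1,0.019,-0.036,0,0,0,0,1,0.019,-0.036,0,0,0,0,1,0.019,-0.036,0,0,0,0,1,0.019,-0.036,0,0,0,0,1,0.019,-0.036,0,0,0,0,1,0.019,-0.036,0,0,0,0,1],
  force=35,
)

```text
time_s: 0.93
tcp_pos: [0.3408, 0.296, 0.1954]
eef_rot: [0.112, 0.994, 0.0, -0.0]
contact_force: [2.0, 0.3, -0.6]
width: 0.0851
grasp_force: 0.0
```

Run:
```python
from h import *
s=sensors.observe(); im,d,c=snap('wrist','w1.png'); print(s['tcp_pos'],s['eef_rot'],s['joints'])
P=cloud(d,c); m=((P[...,2]>.06)&(P[...,2]<.13)&(d>0)).astype(np.uint8)
nn,lab,st,ce=cv2.connectedComponentsWithStats(m)
for i in range(1,nn):
    if st[i,4]>200:
        w=P[lab==i]; zt=np.percentile(w[:,2],98); t=w[w[:,2]>zt-.006]
        (x,y),r=cv2.minEnclosingCircle(np.float32(t[:,:2])); print(ce[i],st[i,4],round(zt,3),round(x,3),round(y,3),round(r,3))
```

```text
[0.34083052 0.29596508 0.19542758] [ 1.12148102e-01  9.93691494e-01  4.43745442e-05 -1.23412967e-04] [-1.10566367  0.04777455  0.25817501  2.09748515 -0.01481013  0.99803281
  0.50628465]
[273.77314815 202.86265432] 1296 0.08 0.347 0.293 0.021
[203.42762614 272.78163772] 1209 0.107 0.404 0.198 0.013
[ 14.26086957 329.84143223] 391 0.079 0.432 -0.051 0.014
```

View pics/w1.png

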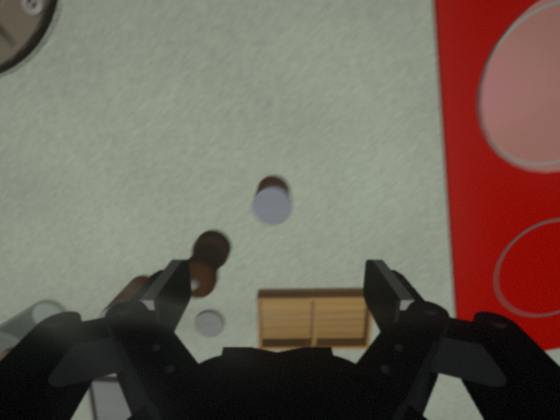

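Wrist view: the jar cap is at (272,205), clear of its neighbours. I'll descend and grip it.

Request:
apply_moves(
  steps=[0.006,-0.0035,-0.04,0,0,0,1,0,0,-0.04,0,0,0,1,0,0,-0.04,0,0,0,1,0,0,-0.03,0,0,0,1,0,0,-0.012,0,0,0,1,0,0,0,0,0,0,-1,0,0,0,0,0,0,-1,0,0,0,0,0,0,-1,0,0,0,0,0,0,-1,0,0,0,0,0,0,-1],
  force=35,
)

```text
time_s: 1.82
tcp_pos: [0.3472, 0.2952, 0.035]
eef_rot: [0.112, 0.994, 0.001, 0.001]
contact_force: [-1.0, -0.9, 5.7]
width: 0.04
grasp_force: 34.5
```

Request:
apply_moves(
  steps=[0,0,0,0,0,0,-1,0,0,0,0,0,0,-1],
)

```text
time_s: 1.98
tcp_pos: [0.3471, 0.2952, 0.035]
eef_rot: [0.112, 0.994, 0.001, 0.001]
contact_force: [-0.1, -1.9, 5.3]
width: 0.0403
grasp_force: 34.5
```

Request:
apply_moves(
  steps=[0,0,0.025,0,0,0,-1,0,0,0.035,0,0,0,-1,0.03,0.007,0,0,0,0,-1,0.036,0.008,0,0,0,0,-1,0.036,0.008,0,0,0,0,-1,0.036,0.008,0,0,0,0,-1,0.036,0.008,0,0,0,0,-1,0.027,0.007,0,0,0,0,-1,0,0,0,0,0,0,-1,0,0,0,0,0,0,-1],
)

```text
time_s: 2.82
tcp_pos: [0.5488, 0.3405, 0.0943]
eef_rot: [0.113, 0.994, 0.0, 0.001]
contact_force: [-1.6, 0.6, -0.8]
width: 0.0397
grasp_force: 36.1
```

Run:
```python
from h import *
s=sensors.observe(); im,d,c=snap('wrist','w2.png'); print(s['tcp_pos'],s['contact_force'])
P=cloud(d,c); np.set_printoptions(precision=3,suppress=True)
h=cv2.cvtColor(im,cv2.COLOR_RGB2HSV); m=((h[...,0]>5)&(h[...,0]<25)&(h[...,1]>70)&(P[...,2]<.035)&(d>0)&(np.hypot(P[...,0]-.54,P[...,1]-.303)<.11))
w=P[m]; print(cv2.minAreaRect(np.float32(w[:,:2])))
```

```text
[0.54883486 0.34046498 0.09428938] [-1.61176546  0.55161616 -0.83412371]
((0.5386074781417847, 0.3032938241958618), (0.169389545917511, 0.08428116142749786), 77.87592315673828)
```

View pics/w2.png

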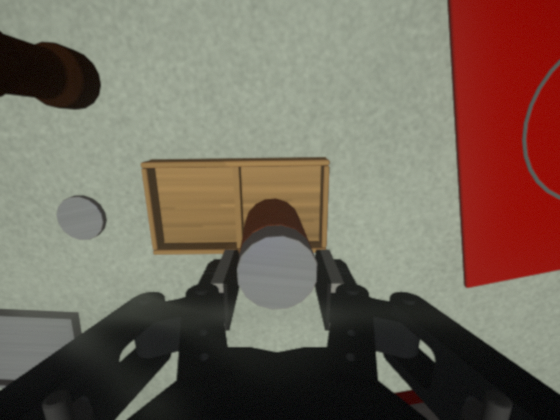

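The jar hangs over the right-hand bay in this view, cap at (277,268), so lower it and release.

Request:
apply_moves(
  steps=[0,0,-0.03,0,0,0,-1,0,0,-0.018,0,0,0,-1,0,0,-0.006,0,0,0,-1,0,0,0,0,0,0,-1,0,0,0,0,0,0,0.4,0,0,0,0,0,0,0.4,0,0,0,0,0,0,0.4,0,0,0.03,0,0,0,0.4,0,0,0.04,0,0,0,0.4,0,0,0.04,0,0,0,0.6],
)

```text
time_s: 3.7
tcp_pos: [0.5466, 0.34, 0.1505]
eef_rot: [0.112, 0.994, -0.001, -0.001]
contact_force: [0.5, -0.0, 0.3]
width: 0.0677
grasp_force: 0.0
```

Request:
apply_moves(
  steps=[-0.0147,-0.0373,0,0,0,0,1,-0.0147,-0.0373,0,0,0,0,1,-0.0147,-0.0373,0,0,0,0,1,-0.0147,-0.0373,0,0,0,0,1,-0.0147,-0.0373,0,0,0,0,1,-0.0147,-0.0373,0,0,0,0,1,-0.0147,-0.0373,0,0,0,0,1,0,0,0,0,0,0,1,0,0,0,0,0,0,1],
)

```text
time_s: 4.45
tcp_pos: [0.444, 0.0779, 0.1502]
eef_rot: [0.114, 0.994, 0.001, 0.0]
contact_force: [-0.2, -0.2, -0.2]
width: 0.0854
grasp_force: 0.0
```

```bash
cat >> h.py <<'E'
def look(n,lo,hi,name=None):
    s=sensors.observe(); im,d,c=snap(n,name); print(np.round(s['tcp_pos'],4),'j7',round(s['joints'][6],2))
    P=cloud(d,c); m=((P[...,2]>lo)&(P[...,2]<hi)&(d>0)).astype(np.uint8)
    nn,lab,st,ce=cv2.connectedComponentsWithStats(m)
    for i in range(1,nn):
        if 60<st[i,4]<20000:
            w=P[lab==i]; zt=np.percentile(w[:,2],98); t=w[w[:,2]>zt-.006]
            (x,y),r=cv2.minEnclosingCircle(np.float32(t[:,:2])); print(np.round(ce[i]),st[i,4],'z',round(zt,3),'c',round(x,3),round(y,3),round(r,3))
E
python3 -c "
from h import *
look('wrist',.06,.13,'w3.png')"
```

```text
[0.444  0.0779 0.1502] j7 1.09
[409. 133.] 2948 z 0.107 c 0.404 0.196 0.014
[279. 207.] 1776 z 0.08 c 0.444 0.081 0.021
[123. 254.] 2296 z 0.08 c 0.455 -0.069 0.033
[549. 248.] 837 z 0.085 c 0.546 0.322 0.015
[438. 416.] 158 z 0.068 c 0.742 0.207 0.016
```

Request:
apply_moves(
  steps=[0,0.002,-0.04,0,0,0,1,0,0,-0.04,0,0,0,1,0,0,-0.028,0,0,0,1,0,0,-0.008,0,0,0,1,0,0,0,0,0,0,-1,0,0,0,0,0,0,-1,0,0,0,0,0,0,-1,0,0,0,0,0,0,-1,0,0,0,0,0,0,-1,0,0,0,0,0,0,-1],
)

```text
time_s: 5.33
tcp_pos: [0.4461, 0.0819, 0.0353]
eef_rot: [0.112, 0.994, 0.001, 0.001]
contact_force: [-0.4, -1.3, 10.2]
width: 0.04
grasp_force: 34.0
```

Request:
apply_moves(
  steps=[0,0,0.03,0,0,0,-1,0,0,0.035,0,0,0,-1,0.0145,0.0306,0,0,0,0,-1,0.0145,0.0306,0,0,0,0,-1,0.0145,0.0306,0,0,0,0,-1,0.0145,0.0306,0,0,0,0,-1,0.0145,0.0306,0,0,0,0,-1,0.0145,0.0306,0,0,0,0,-1,0,0,0,0,0,0,-1,0,0,0,0,0,0,-1],
)

```text
time_s: 6.17
tcp_pos: [0.532, 0.2671, 0.0995]
eef_rot: [0.111, 0.994, 0.0, 0.001]
contact_force: [0.4, -0.2, -0.4]
width: 0.0396
grasp_force: 36.0
```

Request:
apply_moves(
  steps=[-0.001,-0.003,-0.035,0,0,0,-1,0,0,-0.018,0,0,0,-1,0,0,-0.006,0,0,0,-1,0,0,0,0,0,0,-1,0,0,0,0,0,0,0.4,0,0,0,0,0,0,0.4,0,0,0,0,0,0,0.4,0,0,0.03,0,0,0,0.4,0,0,0.04,0,0,0,0.4,0,0,0.04,0,0,0,0.6],
)

```text
time_s: 7.0
tcp_pos: [0.5299, 0.2612, 0.1507]
eef_rot: [0.112, 0.994, -0.001, -0.001]
contact_force: [0.8, 0.4, 0.7]
width: 0.068
grasp_force: 0.0
```

Request:
apply_moves(
  steps=[-0.0315,-0.0165,0.01,0,0,0,1,-0.0315,-0.0165,0.01,0,0,0,1,-0.0315,-0.0165,0,0,0,0,1,-0.0315,-0.0165,0,0,0,0,1,0,0,0,0,0,0,1,0,0,0,0,0,0,1],
)

```text
time_s: 7.5
tcp_pos: [0.4035, 0.1956, 0.1704]
eef_rot: [0.112, 0.994, 0.001, 0.0]
contact_force: [0.3, 0.2, 0.2]
width: 0.0854
grasp_force: 0.0
```

```bash
python3 -c "
from h import *
look('wrist',.09,.13,'w4.png');look('wrist',.06,.13);look('top',.06,.1)"
```

```text
[0.4035 0.1956 0.1704] j7 0.79
[276. 208.] 1786 z 0.107 c 0.402 0.196 0.014
[0.4046 0.1962 0.1704] j7 0.79
[275. 206.] 1851 z 0.107 c 0.403 0.196 0.014
[ 41. 296.] 1946 z 0.079 c 0.454 -0.069 0.034
[354. 298.] 1025 z 0.085 c 0.527 0.26 0.021
[438. 293.] 1038 z 0.085 c 0.545 0.338 0.021
[0.4051 0.1964 0.1702] j7 0.79
[447.  72.] 282 z 0.1 c 0.887 -0.411 0.042
[404.  72.] 257 z 0.099 c 0.888 -0.303 0.042
[361.  73.] 230 z 0.099 c 0.882 -0.192 0.041
[147.  92.] 627 z 0.099 c 0.836 0.351 0.127
[208. 117.] 131 z 0.099 c 0.754 0.19 0.028
[143. 197.] 280 z 0.09 c 0.545 0.334 0.021
[176. 205.] 235 z 0.09 c 0.526 0.258 0.02
[314. 237.] 194 z 0.084 c 0.455 -0.072 0.033
[283. 405.] 336 z 0.099 c 0.058 -0.008 0.06
```

View pics/w4.png

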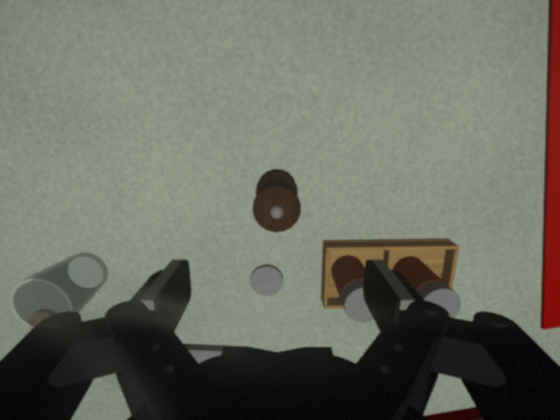

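Both jars stand in the bays, cap tops at 0.085. The mill knob is at (276,212), under the gripper.

Request:
apply_moves(
  steps=[-0.002,0,-0.04,0,0,0,1,0,0,-0.04,0,0,0,1,0,0,-0.033,0,0,0,1,0,0,-0.01,0,0,0,1,0,0,0,0,0,0,-1,0,0,0,0,0,0,-1,0,0,0,0,0,0,-1,0,0,0,0,0,0,-1,0,0,0,0,0,0,-1,0,0,0,0,0,0,-1],
)

```text
time_s: 8.48
tcp_pos: [0.4039, 0.1967, 0.0484]
eef_rot: [0.112, 0.994, 0.001, 0.001]
contact_force: [-0.3, -2.2, 9.8]
width: 0.0422
grasp_force: 34.2
```

Width 0.042 means the pads are on the 44 mm head. I'll regrip 11 mm lower on the waist.

Request:
apply_moves(
  steps=[0,0,0,0,0,0,0.6,0,0,0,0,0,0,0.6,0,0,-0.007,0,0,0,0.6,0,0,-0.004,0,0,0,0.6,0,0,0,0,0,0,-1,0,0,0,0,0,0,-1,0,0,0,0,0,0,-1,0,0,0,0,0,0,-1,0,0,0,0,0,0,-1,0,0,0,0,0,0,-1],
)

```text
time_s: 9.32
tcp_pos: [0.4025, 0.1959, 0.0355]
eef_rot: [0.112, 0.994, -0.0, -0.0]
contact_force: [-0.6, -0.5, -1.6]
width: 0.0424
grasp_force: 35.7
```

```bash
python3 -c "
from h import *
im,d,c=snap('wrist')
im2,d2,c2=snap('scene')
a=cv2.resize(im[120:420,130:430],(400,400)); b=cv2.resize(im2[60:200,230:370],(400,400),interpolation=cv2.INTER_CUBIC)
cv2.imwrite('pics/mill.png',np.hstack([a,b])[:,:,::-1])
P=cloud(d2,c2)
for (u,v) in [(291,110),(291,118),(291,125),(291,133),(291,141)]: print(im2[v,u],P[v,u].round(3))
"
```

```text
[76 76 71] [0.416 0.178 0.157]
[104  97  95] [0.406 0.192 0.109]
[62 51 43] [0.418 0.178 0.1  ]
[53 47 42] [0.418 0.18  0.066]
[62 53 45] [0.419 0.18  0.031]
```

View pics/mill.png

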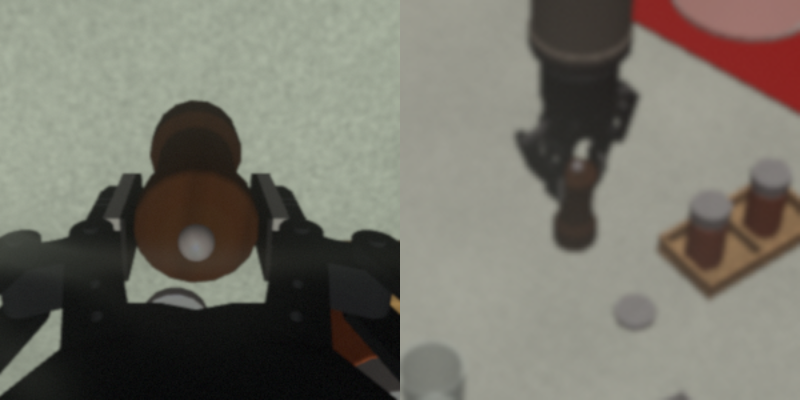

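The mill stands upright (knob at 0.109) and the pads look set on the head width either way. I'll regrip squarely on the head, then test-lift a little.

Request:
apply_moves(
  steps=[0,0,0,0,0,0,0.6,0,0,0,0,0,0,0.6,0,0,0.012,0,0,0,0.6,0,0,0.008,0,0,0,0.6,0,0,0,0,0,0,-1,0,0,0,0,0,0,-1,0,0,0,0,0,0,-1,0,0,0,0,0,0,-1,0,0,0,0,0,0,-1,0,0,0,0,0,0,-1],
  force=40,
)

```text
time_s: 10.25
tcp_pos: [0.4033, 0.1963, 0.056]
eef_rot: [0.112, 0.994, 0.001, 0.0]
contact_force: [-2.1, -3.4, 21.2]
width: 0.0404
grasp_force: 37.5
```

Request:
apply_moves(
  steps=[0,0,0.01,0,0,0,-1,0,0,0.015,0,0,0,-1,0,0,0,0,0,0,-1],
)

```text
time_s: 10.5
tcp_pos: [0.4033, 0.1963, 0.0821]
eef_rot: [0.112, 0.994, 0.001, 0.001]
contact_force: [0.4, -0.2, -0.8]
width: 0.0398
grasp_force: 40.6
```

```bash
python3 -c "
from h import *
im,d,c=snap('wrist')
im2,d2,c2=snap('scene')
a=cv2.resize(im[120:420,130:430],(400,400)); b=cv2.resize(im2[60:200,230:370],(400,400),interpolation=cv2.INTER_CUBIC)
cv2.imwrite('pics/mill2.png',np.hstack([a,b])[:,:,::-1])
"
```

```text
(no output)
```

View pics/mill2.png

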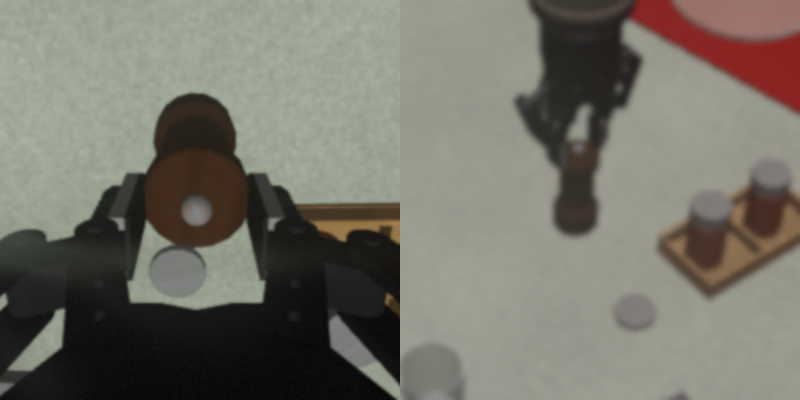

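Request:
apply_moves(
  steps=[0,0,0.03,0,0,0,-1,0,0,0.035,0,0,0,-1,0,0,0.035,0,0,0,-1,0.015,-0.02,0,0,0,0,-1,0.024,-0.033,0,0,0,0,-1,0.024,-0.033,0,0,0,0,-1,0.024,-0.033,0,0,0,0,-1,0.024,-0.033,0,0,0,0,-1,0.02,-0.03,0,0,0,0,-1,0.01,-0.03,0,0,0,0,-1],
)

```text
time_s: 11.43
tcp_pos: [0.5451, -0.0178, 0.1795]
eef_rot: [0.112, 0.994, -0.001, -0.0]
contact_force: [-0.3, 0.5, -2.7]
width: 0.0402
grasp_force: 41.3
```

Request:
apply_moves(
  steps=[0,-0.035,0,0,0,0,-1,0,-0.035,0,0,0,0,-1,0,-0.035,0,0,0,0,-1,0,-0.035,0,0,0,0,-1,0,-0.035,0,0,0,0,-1,0,-0.035,0,0,0,0,-1,0,-0.035,0,0,0,0,-1,0,-0.035,0,0,0,0,-1,0,-0.02,0,0,0,0,-1,0,0,0,0,0,0,-1],
)

```text
time_s: 12.27
tcp_pos: [0.5417, -0.3212, 0.1794]
eef_rot: [0.115, 0.993, -0.001, -0.001]
contact_force: [-1.3, 0.7, -2.5]
width: 0.0401
grasp_force: 41.3
```

Run:
```python
from h import *
s=sensors.observe(); im,d,c=snap('wrist','w5.png'); print(s['tcp_pos'],s['width'],s['joints'][6])
P=cloud(d,c); h=cv2.cvtColor(im,cv2.COLOR_RGB2HSV)
m=((h[...,0]>5)&(h[...,0]<25)&(h[...,1]>70)&(P[...,2]<.02)&(d>0)&(np.hypot(P[...,0]-.545,P[...,1]+.314)<.06))
w=np.float32(P[m][:,:2]); print(m.sum(),cv2.minEnclosingCircle(w),cv2.fitEllipse(cv2.convexHull(w)))
im2,d2,c2=snap('top'); P=cloud(d2,c2); q=P[(np.hypot(P[...,0]-.545,P[...,1]+.314)<.15)&(P[...,2]>.1)]; print(len(q))
```

```text
[ 0.5417205  -0.32119205  0.17937023] 0.040105552337965575 2.037548349112853
2352 ((0.5460677146911621, -0.3109945058822632), 0.0423017255961895) ((0.5456364750862122, -0.31106051802635193), (0.08172710984945297, 0.08366776257753372), 134.7300567626953)
11474
```

View pics/w5.png

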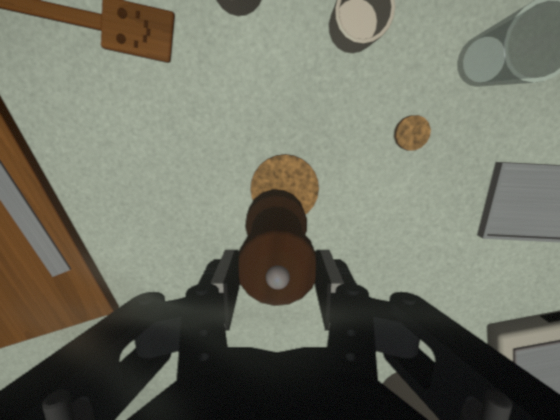

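The mill is held upright over the mat, which centres at (285,187). I'll correct 9 mm and lower.

Request:
apply_moves(
  steps=[0.004,0.008,0,0,0,0,-1,0,0,-0.035,0,0,0,-1,0,0,-0.035,0,0,0,-1,0,0,-0.03,0,0,0,-1,0,0,-0.008,0,0,0,-1,0,0,-0.006,0,0,0,-1,0,0,0,0,0,0,-1],
)

```text
time_s: 12.95
tcp_pos: [0.548, -0.3071, 0.0664]
eef_rot: [0.112, 0.994, 0.0, -0.0]
contact_force: [-0.3, 0.3, -0.6]
width: 0.0397
grasp_force: 41.4
```

Request:
apply_moves(
  steps=[-0.003,-0.005,0,0,0,0,-1,0,0,-0.001,0,0,0,-1,0,0,-0.001,0,0,0,-1,0,0,0,0,0,0,-1],
)

```text
time_s: 13.28
tcp_pos: [0.545, -0.3133, 0.0653]
eef_rot: [0.112, 0.994, -0.0, 0.001]
contact_force: [-0.2, -0.3, -2.5]
width: 0.0397
grasp_force: 41.4
```

Request:
apply_moves(
  steps=[0,0,-0.0015,0,0,0,-1,0,0,-0.0015,0,0,0,-1,0,0,0,0,0,0,-1],
)

```text
time_s: 13.53
tcp_pos: [0.5462, -0.3142, 0.0641]
eef_rot: [0.112, 0.994, -0.0, 0.002]
contact_force: [-4.3, 2.9, 28.6]
width: 0.0399
grasp_force: 48.5
```

Request:
apply_moves(
  steps=[0,0,0.001,0,0,0,-1,0,0,0,0,0,0,1,0,0,0,0,0,0,1,0,0,0,0,0,0,1,0,0,0,0,0,0,1,0,0,0.03,0,0,0,1,0,0,0.035,0,0,0,1,0,0,0.035,0,0,0,1,0,0,0,0,0,0,1],
)

```text
time_s: 14.28
tcp_pos: [0.5469, -0.315, 0.1687]
eef_rot: [0.113, 0.994, -0.001, 0.004]
contact_force: [2.0, -0.6, -1.0]
width: 0.0855
grasp_force: 0.0
```

```bash
python3 -c "
from h import *
look('wrist',.08,.13,'w6.png');look('wrist',.03,.055)"
```

```text
[ 0.5469 -0.315   0.1687] j7 2.04
[277. 208.] 1985 z 0.115 c 0.546 -0.313 0.014
[ 0.5462 -0.3141  0.1659] j7 2.04
[357.  22.] 769 z 0.045 c 0.392 -0.202 0.028
[538.  35.] 1600 z 0.054 c 0.455 -0.063 0.026
[487.  53.] 959 z 0.055 c 0.457 -0.08 0.029
[276. 181.] 447 z 0.053 c 0.536 -0.311 0.015
[553. 352.] 220 z 0.038 c 0.833 -0.017 0.016
[436. 404.] 209 z 0.054 c 0.87 -0.172 0.02
```

Request:
apply_moves(
  steps=[-0.03,0,0,0,0,0,1,-0.038,0,0,0,0,0,1,-0.038,0,0,0,0,0,1,-0.038,0,0,0,0,0,1,-0.038,0,-0.02,0,0,0,1,-0.037,0,-0.02,0,0,0,1,0,0,0,0,0,0,1,0,0,0,0,0,0,1],
)

```text
time_s: 15.05
tcp_pos: [0.3247, -0.3121, 0.122]
eef_rot: [0.113, 0.994, 0.001, -0.001]
contact_force: [1.2, -0.9, 0.0]
width: 0.085
grasp_force: 0.0
```

```bash
python3 -c "
from h import *
look('wrist',.03,.055,'w7.png')"
```

```text
[ 0.3247 -0.3121  0.122 ] j7 2.15
[276. 211.] 1135 z 0.045 c 0.327 -0.311 0.028
[405. 244.] 1411 z 0.045 c 0.39 -0.202 0.029
[527. 269.] 1229 z 0.054 c 0.451 -0.078 0.029
[555. 301.] 186 z 0.054 c 0.482 -0.07 0.007
```

View pics/w7.png

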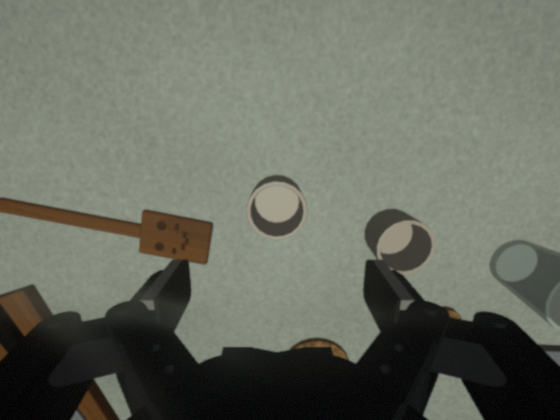

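The ramekin rim is at (277,210), straight below, and the spatula is clear of the fingers.

Request:
apply_moves(
  steps=[0.001,0.001,-0.04,0,0,0,1,0,0,-0.035,0,0,0,1,0,0,-0.025,0,0,0,1,0,0,-0.008,0,0,0,1,0,0,0,0,0,0,-1,0,0,0,0,0,0,-1,0,0,0,0,0,0,-1,0,0,0,0,0,0,-1,0,0,0,0,0,0,-1,0,0,0,0,0,0,-1],
  force=35,
)

```text
time_s: 15.93
tcp_pos: [0.3287, -0.3122, 0.0161]
eef_rot: [0.112, 0.994, -0.0, 0.001]
contact_force: [0.2, -0.0, -0.2]
width: 0.0123
grasp_force: 0.0
```

Missed: the fingers closed without contact force. Looking.

```bash
python3 -c "
from h import *
look('wrist',.03,.055,'w8.png'); look('top',.03,.055)"
```

```text
[ 0.3287 -0.3122  0.0161] j7 2.37
[273. 230.] 1761 z 0.045 c 0.327 -0.312 0.028
[276. 288.] 478 z 0.053 c 0.333 -0.312 0.009
[479. 303.] 4318 z 0.045 c 0.389 -0.201 0.029
[ 0.3286 -0.3121  0.0159] j7 2.37
[278.  73.] 3761 z 0.042 c 0.886 0.018 0.105
[401.  78.] 147 z 0.055 c 0.888 -0.306 0.043
[442.  78.] 161 z 0.054 c 0.886 -0.412 0.042
[359.  79.] 133 z 0.054 c 0.878 -0.194 0.039
[143.  99.] 308 z 0.054 c 0.802 0.361 0.118
[210. 122.] 72 z 0.055 c 0.754 0.189 0.027
[406. 207.] 117 z 0.053 c 0.543 -0.307 0.015
[366. 268.] 153 z 0.049 c 0.389 -0.203 0.028
[ 11. 296.] 293 z 0.055 c 0.3 0.648 0.017
[270. 401.] 336 z 0.05 c 0.052 0.016 0.07
```

View pics/w8.png

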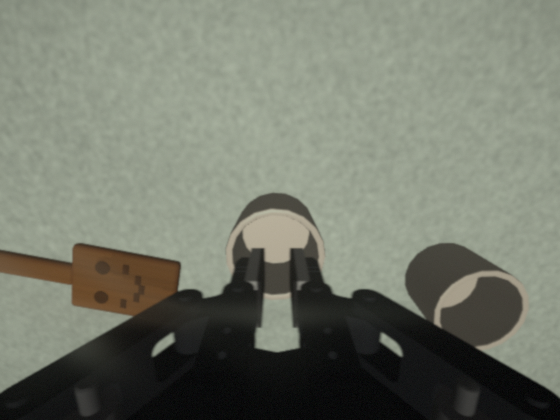

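```bash
python3 -c "
from h import *
im,d,c=snap('wrist'); P=cloud(d,c)
for u in (255,259,278,297,301):
  for v in (245,250,255,265,280,300,320): print(u,v,im[v,u],P[v,u].round(3))
s=sensors.observe();print(s['width'],s['tcp_pos'],s['contact_force'],s['grasp_force'])
"
```

```text
255 245 [179 171 151] [ 0.332 -0.327  0.006]
255 250 [180 172 151] [ 0.336 -0.328  0.005]
255 255 [173 164 146] [ 0.34  -0.329  0.005]
255 265 [34 34 30] [ 0.319 -0.319  0.066]
255 280 [28 26 25] [ 0.319 -0.318  0.079]
255 300 [29 31 28] [ 0.314 -0.315  0.103]
255 320 [29 30 28] [ 0.309 -0.313  0.121]
259 245 [179 170 151] [ 0.333 -0.324  0.006]
259 250 [180 171 152] [ 0.337 -0.325  0.006]
259 255 [176 168 149] [ 0.34  -0.326  0.005]
259 265 [31 30 28] [ 0.32  -0.318  0.065]
259 280 [28 29 28] [ 0.319 -0.316  0.08 ]
259 300 [25 26 24] [ 0.315 -0.314  0.103]
259 320 [28 29 27] [ 0.31  -0.312  0.12 ]
278 245 [179 171 151] [ 0.336 -0.311  0.006]
278 250 [53 52 46] [ 0.317 -0.308  0.057]
278 255 [51 48 43] [ 0.317 -0.308  0.063]
278 265 [35 33 30] [ 0.318 -0.308  0.073]
278 280 [36 36 32] [ 0.318 -0.308  0.087]
278 300 [60 60 53] [ 0.326 -0.31   0.088]
278 320 [58 59 54] [ 0.335 -0.312  0.088]
297 245 [179 170 150] [ 0.339 -0.299  0.005]
297 250 [177 169 150] [ 0.343 -0.3    0.005]
297 255 [144 138 122] [ 0.346 -0.3    0.005]
297 265 [31 31 28] [ 0.323 -0.3    0.066]
297 280 [27 29 25] [ 0.323 -0.301  0.081]
297 300 [26 26 25] [ 0.317 -0.301  0.103]
297 320 [26 26 26] [ 0.312 -0.301  0.121]
301 245 [179 170 151] [ 0.339 -0.296  0.006]
301 250 [170 163 144] [ 0.343 -0.297  0.005]
301 255 [73 71 63] [ 0.345 -0.298  0.009]
301 265 [33 32 29] [ 0.324 -0.298  0.065]
301 280 [28 28 25] [ 0.323 -0.299  0.08 ]
301 300 [25 26 23] [ 0.318 -0.3    0.103]
301 320 [30 32 28] [ 0.313 -0.3    0.121]
0.00017156582201233002 [ 0.3283047  -0.31200087  0.01560083] [ 0.58556751 -0.08926636  0.04292414] 0.0
```

The wrist depth shows the closed fingertips at z≈0.057 with the TCP reading 0.016, so the real tips sit about 40 mm above the reported TCP. That explains the mill grip too. Open, descend further carefully, and watch the force.

Request:
apply_moves(
  steps=[-0.002,0,0,0,0,0,1,0,0,0,0,0,0,1,0,0,0,0,0,0,1,0,0,0,0,0,0,1,0,0,0,0,0,0,1,0,0,0,0,0,0,1,0,0,-0.01,0,0,0,1,0,0,-0.01,0,0,0,1,0,0,0,0,0,0,1],
)

```text
time_s: 16.83
tcp_pos: [0.3253, -0.3113, -0.0066]
eef_rot: [0.112, 0.994, 0.0, -0.001]
contact_force: [-0.5, 1.0, -1.3]
width: 0.0853
grasp_force: 0.0
```

```bash
python3 -c "
from h import *
im,d,c=snap('wrist','w9.png'); s=sensors.observe();print(s['width'],s['tcp_pos'],s['contact_force'])
P=cloud(d,c); dark=(im.max(-1)<60)&(d>0)&(d<.6)&(P[...,2]<.2)
v,u=np.nonzero(dark)
for side in (-1,1):
  q=P[dark&((P[...,1]+.312)*side>.03)&(np.abs(P[...,0]-.326)<.04)&(np.abs(P[...,1]+.312)<.07)&(P[...,2]>.02)]; i=np.argsort(q[:,2])[:300:60]; print(q[i].round(3))
"
```

```text
0.08506817190627372 [ 0.32515422 -0.31159889 -0.00596798] [ 1.1028235  -0.27294042 -0.7474888 ]
[[ 0.318 -0.353  0.042]
 [ 0.319 -0.353  0.045]
 [ 0.305 -0.349  0.047]
 [ 0.309 -0.35   0.048]
 [ 0.304 -0.352  0.05 ]]
[[ 0.34  -0.269  0.043]
 [ 0.337 -0.269  0.046]
 [ 0.324 -0.264  0.048]
 [ 0.338 -0.269  0.049]
 [ 0.324 -0.264  0.05 ]]
```

View pics/w9.png

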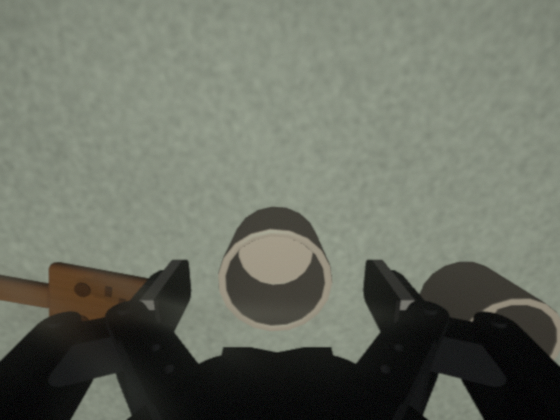

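The cup at (275,278) sits between the open pads, whose tips are at about z 0.042. Descend 24 mm more and close.

Request:
apply_moves(
  steps=[0,0,-0.015,0,0,0,1,0,0,-0.009,0,0,0,1,0,0,0,0,0,0,1,0,0,0,0,0,0,-1,0,0,0,0,0,0,-1,0,0,0,0,0,0,-1,0,0,0,0,0,0,-1,0,0,0,0,0,0,-1],
)

```text
time_s: 17.55
tcp_pos: [0.3262, -0.3122, -0.028]
eef_rot: [0.112, 0.994, -0.0, 0.0]
contact_force: [-2.9, 0.2, 8.0]
width: 0.055
grasp_force: 35.4
```

Request:
apply_moves(
  steps=[0,0,0.025,0,0,0,-1,0,0,0.035,0,0,0,-1,0,0,0.035,0,0,0,-1,0,0,0.03,0,0,0,-1,0.02,0.022,0,0,0,0,-1,0.027,0.03,0,0,0,0,-1,0.027,0.03,0,0,0,0,-1,0.027,0.03,0,0,0,0,-1,0.027,0.03,0,0,0,0,-1,0.027,0.03,0,0,0,0,-1],
)

```text
time_s: 18.38
tcp_pos: [0.4822, -0.1381, 0.097]
eef_rot: [0.112, 0.994, 0.0, 0.0]
contact_force: [0.4, -1.5, -0.5]
width: 0.0551
grasp_force: 37.7
```

Request:
apply_moves(
  steps=[0.027,0.03,0,0,0,0,-1,0.027,0.03,0,0,0,0,-1,0.027,0.03,0,0,0,0,-1,0.027,0.03,0,0,0,0,-1,0.027,0.03,0,0,0,0,-1,0.027,0.03,0,0,0,0,-1,0.01,0.012,0,0,0,0,-1,0,0,0,0,0,0,-1,0,0,0,0,0,0,-1],
)

```text
time_s: 19.13
tcp_pos: [0.6531, 0.0528, 0.0962]
eef_rot: [0.111, 0.994, -0.0, -0.0]
contact_force: [-0.4, -0.6, -0.5]
width: 0.0548
grasp_force: 37.7
```

```bash
python3 -c "
from h import *
s=sensors.observe(); im,d,c=snap('wrist','w10.png'); print(s['tcp_pos'],s['width'],s['joints'][6])
P=cloud(d,c)
m=np.zeros((422,562),np.uint8)
hs=cv2.cvtColor(im,cv2.COLOR_RGB2HSV)
for v in range(120,300,20): print(v,[tuple(int(x) for x in im[v,u]) for u in range(180,400,50)])
"
```

```text
[0.65311762 0.05279643 0.09624742] 0.0547576465099156 1.4730264007196907
120 [(153, 161, 145), (155, 163, 146), (154, 163, 146), (155, 163, 146), (160, 168, 151)]
140 [(158, 166, 150), (155, 163, 147), (159, 167, 151), (150, 158, 142), (163, 171, 154)]
160 [(125, 127, 133), (127, 131, 138), (130, 133, 141), (162, 170, 153), (156, 164, 147)]
180 [(126, 128, 134), (127, 129, 139), (128, 129, 139), (158, 167, 150), (155, 163, 147)]
200 [(124, 126, 130), (125, 128, 138), (130, 132, 141), (153, 161, 145), (153, 162, 145)]
220 [(124, 127, 130), (131, 133, 138), (71, 69, 63), (159, 167, 150), (159, 166, 149)]
240 [(116, 119, 118), (128, 131, 134), (74, 71, 64), (161, 170, 153), (158, 166, 149)]
260 [(158, 166, 149), (85, 81, 73), (178, 169, 150), (74, 74, 67), (157, 165, 149)]
280 [(150, 157, 141), (67, 64, 56), (177, 167, 148), (171, 163, 144), (154, 162, 145)]
```

View pics/w10.png

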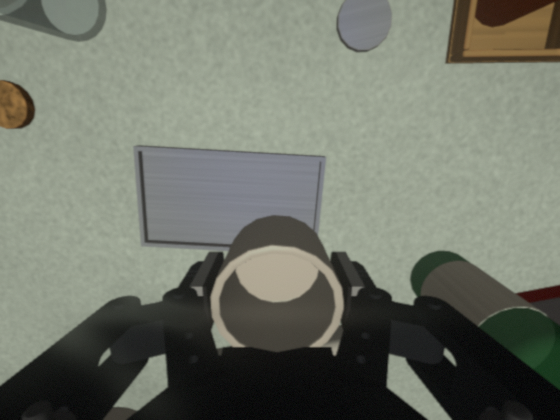

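The ramekin hangs over the right half of the tray. Tray corners are at (137,147), (325,157) and (143,246).

```bash
python3 -c "
from h import *
c=vision.calibration('wrist'); A,B,C=[onplane(c,*p,.012) for p in((137,147),(325,157),(143,246))]
print(A,B,C,(B+C)/2,np.linalg.norm(B-A),np.linalg.norm(C-A)); ax=(B-A)/np.linalg.norm(B-A); print(ax,(B+C)/2+.042*ax,(B+C)/2-.042*ax)"
```

```text
[ 0.57275311 -0.05402646  0.012     ] [0.61813579 0.10459728 0.012     ] [ 0.66218737 -0.08137656  0.012     ] [0.64016158 0.01161036 0.012     ] 0.16498811335696695 0.09352279945635905
[0.27506634 0.96142525 0.        ] [0.65171437 0.05199022 0.012     ] [ 0.62860879 -0.0287695   0.012     ]
```

Request:
apply_moves(
  steps=[-0.001,0,-0.035,0,0,0,-1,0,0,-0.035,0,0,0,-1,0,0,-0.03,0,0,0,-1,0,0,-0.012,0,0,0,-1,0,0,-0.004,0,0,0,-1,0,0,0,0,0,0,-1],
)

```text
time_s: 19.68
tcp_pos: [0.6518, 0.051, -0.0194]
eef_rot: [0.113, 0.994, -0.0, -0.0]
contact_force: [0.1, 0.0, -0.2]
width: 0.0551
grasp_force: 37.7
```

Request:
apply_moves(
  steps=[0,0,-0.002,0,0,0,-1,0,0,-0.002,0,0,0,-1,0,0,0,0,0,0,-1],
)

```text
time_s: 19.93
tcp_pos: [0.6528, 0.0521, -0.0226]
eef_rot: [0.112, 0.994, 0.0, 0.001]
contact_force: [0.5, 0.7, -1.1]
width: 0.055
grasp_force: 37.7
```

Request:
apply_moves(
  steps=[0,0,-0.001,0,0,0,-1,0,0,0,0,0,0,0.6,0,0,0,0,0,0,0.6,0,0,0,0,0,0,0.6,0,0,0.03,0,0,0,0.6,0,0,0.04,0,0,0,0.6,0,0,0.04,0,0,0,1,-0.027,-0.0264,0,0,0,0,1,-0.0292,-0.0284,0,0,0,0,1,-0.0292,-0.0284,0,0,0,0,1],
)

```text
time_s: 20.77
tcp_pos: [0.5659, -0.0317, 0.0859]
eef_rot: [0.112, 0.994, 0.0, 0.001]
contact_force: [0.4, -1.3, 0.1]
width: 0.0852
grasp_force: 0.0
```

Request:
apply_moves(
  steps=[-0.0292,-0.0284,0,0,0,0,1,-0.0292,-0.0284,0,0,0,0,1,-0.0292,-0.0284,0,0,0,0,1,-0.0292,-0.0284,0,0,0,0,1,-0.0292,-0.0284,0,0,0,0,1,-0.0292,-0.0284,0,0,0,0,1,0,0,0,0,0,0,1,0,0,0,0,0,0,1],
)

```text
time_s: 21.43
tcp_pos: [0.3902, -0.2029, 0.0857]
eef_rot: [0.114, 0.993, 0.0, 0.0]
contact_force: [0.8, -0.5, 0.9]
width: 0.0859
grasp_force: 0.0
```

```bash
python3 -c "
from h import *
look('wrist',.03,.055,'w11.png');look('top',.03,.055)"
```

```text
[ 0.3902 -0.2029  0.0857] j7 1.92
[277. 220.] 1570 z 0.045 c 0.389 -0.201 0.028
[430. 242.] 1053 z 0.055 c 0.447 -0.078 0.028
[470. 272.] 1639 z 0.055 c 0.459 -0.066 0.026
[ 0.3915 -0.2019  0.0856] j7 1.92
[278.  73.] 3712 z 0.042 c 0.882 0.017 0.107
[401.  78.] 151 z 0.054 c 0.883 -0.302 0.041
[360.  79.] 136 z 0.055 c 0.88 -0.193 0.039
[442.  79.] 162 z 0.054 c 0.881 -0.412 0.039
[144.  99.] 296 z 0.054 c 0.804 0.36 0.119
[210. 122.] 76 z 0.055 c 0.754 0.189 0.027
[264. 158.] 162 z 0.053 c 0.652 0.051 0.028
[406. 207.] 109 z 0.052 c 0.543 -0.313 0.018
[317. 235.] 61 z 0.055 c 0.464 -0.082 0.023
[ 13. 296.] 310 z 0.055 c 0.3 0.648 0.017
[275. 402.] 383 z 0.05 c 0.039 0.001 0.083
```

Request:
apply_moves(
  steps=[-0.001,0,-0.04,0,0,0,1,0,0,-0.04,0,0,0,1,0,0,-0.026,0,0,0,1,0,0,-0.008,0,0,0,1,0,0,0,0,0,0,1,0,0,0,0,0,0,-1,0,0,0,0,0,0,-1,0,0,0,0,0,0,-1,0,0,0,0,0,0,-1,0,0,0,0,0,0,-1],
)

```text
time_s: 22.37
tcp_pos: [0.3918, -0.2017, -0.027]
eef_rot: [0.112, 0.994, 0.0, 0.002]
contact_force: [-2.5, 1.6, 14.3]
width: 0.0551
grasp_force: 34.0
```

Request:
apply_moves(
  steps=[0,0,0.025,0,0,0,-1,0,0,0.035,0,0,0,-1,0,0,0.035,0,0,0,-1,0,0,0.03,0,0,0,-1,0.02,0.015,0,0,0,0,-1,0.03,0.022,0,0,0,0,-1,0.03,0.022,0,0,0,0,-1,0.03,0.022,0,0,0,0,-1,0.03,0.022,0,0,0,0,-1,0.03,0.022,0,0,0,0,-1],
)

```text
time_s: 23.2
tcp_pos: [0.5622, -0.0748, 0.0979]
eef_rot: [0.112, 0.994, 0.0, 0.001]
contact_force: [-0.1, -1.1, -0.6]
width: 0.0549
grasp_force: 37.5
```

Request:
apply_moves(
  steps=[0.03,0.022,0,0,0,0,-1,0.03,0.02,0,0,0,0,-1,0.007,0.004,0,0,0,0,-1,0,0,0,0,0,0,-1,0,0,0,0,0,0,-1],
)

```text
time_s: 23.62
tcp_pos: [0.6275, -0.0305, 0.0972]
eef_rot: [0.112, 0.994, -0.0, 0.0]
contact_force: [-1.2, -0.5, -0.4]
width: 0.0548
grasp_force: 37.5
```

Request:
apply_moves(
  steps=[0.001,0,-0.035,0,0,0,-1,0,0,-0.035,0,0,0,-1,0,0,-0.03,0,0,0,-1,0,0,-0.012,0,0,0,-1,0,0,-0.006,0,0,0,-1,0,0,-0.001,0,0,0,-1,0,0,0,0,0,0,-1],
)

```text
time_s: 24.2
tcp_pos: [0.6291, -0.0312, -0.0212]
eef_rot: [0.113, 0.994, 0.0, 0.001]
contact_force: [1.0, 0.1, -0.6]
width: 0.0549
grasp_force: 37.6
```

Request:
apply_moves(
  steps=[0,0,-0.0015,0,0,0,-1,0,0,0,0,0,0,0.5,0,0,0,0,0,0,0.5,0,0,0,0,0,0,0.5,0,0,0.03,0,0,0,0.5,0,0,0.04,0,0,0,0.5,0,0,0.04,0,0,0,0.5,0,0,0.04,0,0,0,0.5,-0.03,0,0.02,0,0,0,0.5,0,0,0,0,0,0,0.5],
)

```text
time_s: 25.03
tcp_pos: [0.5975, -0.0317, 0.1504]
eef_rot: [0.113, 0.994, 0.001, 0.002]
contact_force: [2.3, -0.3, -0.6]
width: 0.0638
grasp_force: 0.0
```

```bash
python3 -c "
from h import *
look('wrist',.03,.055,'w12.png');look('top',.035,.13,'fin.png')"
```

```text
[ 0.5975 -0.0317  0.1504] j7 1.58
[180.  41.] 1234 z 0.055 c 0.455 -0.07 0.027
[554.  58.] 463 z 0.043 c 0.528 0.246 0.014
[221.  78.] 168 z 0.055 c 0.471 -0.058 0.024
[ 11. 211.] 923 z 0.053 c 0.551 -0.302 0.013
[284. 228.] 1082 z 0.049 c 0.627 -0.029 0.028
[368. 233.] 1262 z 0.049 c 0.653 0.053 0.028
[497. 286.] 1071 z 0.055 c 0.762 0.196 0.03
[539. 363.] 179 z 0.054 c 0.866 0.231 0.008
[415. 388.] 1638 z 0.038 c 0.88 0.086 0.057
[ 0.5982 -0.0308  0.1486] j7 1.58
[150.  87.] 1680 z 0.129 c 0.853 0.345 0.145
[277.  69.] 2260 z 0.042 c 0.884 0.019 0.105
[448.  72.] 663 z 0.129 c 0.885 -0.409 0.043
[404.  72.] 584 z 0.128 c 0.88 -0.299 0.04
[362.  72.] 522 z 0.129 c 0.88 -0.197 0.043
[208. 117.] 318 z 0.129 c 0.756 0.192 0.028
[145. 198.] 329 z 0.089 c 0.546 0.335 0.021
[415. 203.] 413 z 0.116 c 0.544 -0.312 0.018
[176. 206.] 308 z 0.089 c 0.526 0.258 0.021
[ 11. 298.] 196 z 0.056 c 0.299 0.649 0.017
[293. 405.] 478 z 0.126 c 0.071 -0.02 0.04
```

View pics/fin.png

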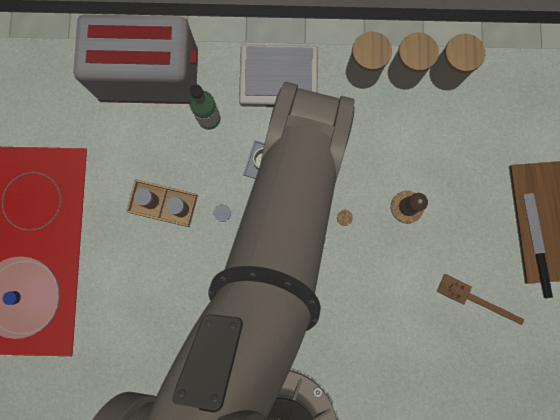

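The top view shows the jars in both bays at (145,198) and (176,206), the mill on the mat at (410,205), and the bottle where it was. The wrist depth puts both ramekins on the tray floor (rims at 0.049) and the tumbler unmoved, and the gripper is clear.

```bash
python3 -c "
from h import *
print(workorder.sign_off())"
```

```text
the job is handed in; nothing more can be done
None
```

I handed the job in at about 25 s: both jars are in the box bays, both ramekins are in the tray, and the mill is on the cork mat. The tumbler and bottle haven't moved. These are from my last camera checks, as the sign-off gave no verdict.

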